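# Refit the burner knob and hold it in

## Robot

A 6-joint arm with a two-finger parallel gripper is mounted at the origin on the work surface; the furniture and walls round the work are solid. World frame = base frame: x ahead of the robot, y to its left, z up, the work surface at z = 0. Lengths are in m, angles in rad, forces in N, time in s.
With the tool pointing down it reaches from about 0.375 to 0.9 m from the base axis. Payload 3.1 kg.
Tool frame: the origin (TCP) lies on the centre line of the jaws, within the pads' length; the fingertips stand 25 mm ahead of it and the grasp point (between the pads) lies 6 mm ahead of it (robot.nose_length is the y of the fingertips in the tool frame, in m); y points along the fingers, z is the direction in which the jaws open and shut, and the axes are right-handed (so a half turn about y gives the same grasp; the last joint's range is limited). The gripper opens to 87 mm and grips with 3 to 60 N. Pads are 19 mm wide; open, the fingers measure 117 mm over their backs; the gripper's body (75 mm by 190 mm) begins 51 mm behind the grasp point.
Start: joints at [0.924, 0.527, 1.433, -0, 1.181, -0.178], TCP at [0.282, 0.558, 0.248] pointing down, gripper open.
Joint ranges: [-3.08, 3.08], [-0.75, 2.2], [0.22, 2.44], [-1.43, 4.57], [0, 2.65], [-2.85, 2.85]. Speed limits (rad/s): [2.79, 2.79, 3.14, 3.14, 3.14, 3.14].

## Interface

Orientations are given as a unit quaternion [x, y, z, w].
In Python, from rig import robot, eyes, ticket gives the robot as it stands.
- The arm moves only by the tool play_rows, never from a script. Its argument "series" is a list of rows, each a list of 7 numbers: the opening, from 0 (shut) to 1 (fully open), then the shift along the tool's x, y, z scaled (see below), then the turn, a rotation vector about the tool's x, y, z scaled (see below). In form: [[claw, dx, dy, dz, ax, ay, az], ...]. A call has 1 to 12 rows; each row shifts and turns the commanded pose from where the row before left it, along the tool's axes as they then stand; what a row does not reach is not made up. The controller multiplies each number of a shift by 100 mm and each number of a turn by 180 degrees. A row lasts 1/12 s, in which the tool goes at most 41.7 mm and 7.16 degrees, less where a joint would pass 70% of its speed; a pose out of reach is approached as far as the arm can. A call with a number of a shift or a turn outside -1 to 1 is refused whole. A call with a gripper value outside its range is refused whole. The fingers move at their own pace and stop on an object; "grip_force" is the grip in N (left out, the last holds). Time passes only in rows, so rows that do not move let the fingers close. It gives the time, the measured TCP pose, the force and the opening at its end, in the units of the state.
- robot.get_obs(): the state, without advancing time (a new reading comes with each control period).
- eyes.camera(name): name is "scene" or "top" or "wrist"; returns the picture (384x512x3 uint8, red, green, blue); there is no depth.
- eyes.camera_params(name): a dict with "K" (3x3 intrinsics, pixels), "rvec" (rotation vector, rad) and "tvec" (3), from world to camera coordinates, as OpenCV has them. Camera axes: x right, y down, z forward; pixel columns grow to the right and rows downward; lengths in m; the calibration is good to about 2 mm. A picture is of the moment at which its call begins: read the wrist's pose just before it. camera_params takes no time and is no camera call; for the wrist camera it gives the pose at the moment of the call.
- ticket.hand_in(): hands the job in, once; it reports no verdict.
The state is a dict: "time": time; "q": joint angles; "joint_velocities": joint speeds; "joint_torque": joint torques, N m; "position": TCP position; "tool_rot": TCP orientation; "ft_force": force on the tool from outside, world axes, zero at the start; "moment": the same for the moment, N m; "grip_width": finger opening in m.
Only numpy, scipy, OpenCV 4.12 (cv2) and the standard library are available. Lean on these libraries where they do the work, as an engineer would, in place of code of your own. Each camera call takes 0.05 s, during which the arm holds its last target.

## Task

Take the washed control knob from the tray, turn it so that the flat in its bore matches the flat of the D-shaped shaft on the tabletop gas hob, and push it fully home. Keep the knob pressed down against the shaft's spring, as one does while the flame safety valve warms up: hold it well in for at least three seconds and finish still gripping it and holding it pressed in. Leave the star cutter and the mug where they are.

Things in the scene. Friction and masses are not known exactly. Their poses are not given: they have to be found in the camera images.
- knob_grip (a point): Centre of the bar grip of the loose black knob, on its axis, 25 mm above its underside. The bar is 36 mm long (x), 14 mm wide (y) and 20 mm high (14 to 34 mm above the underside); grip it across its width. z is up; x points along the bar to the end with the white pointer line. When the knob is fully home on the shaft, this point is 11 mm above shaft_tip.
- knob: The same knob (about 40 g), standing upright in the tray; origin at the centre of its underside, axes as knob_grip. Below the bar is a round skirt 42 mm in diameter, 14 mm high. In the underside is a D-shaped bore 14 mm in diameter, 16 mm deep, its flat on the pointer (+x) side, 4.5 mm from the axis. Fully home, the underside lies on the shaft's collar.
- shaft_tip (a point): Centre of the top of the upright brass D-shaft at the hob's left. z is up; x points to the shaft's flat, as does the white line on the black collar (30 mm wide) at its foot. 12 mm in diameter, flat 3.5 mm from the axis, 14 mm high above the collar, 1.5 mm chamfer on top. The knob enters if its x points the same way to about 0.15 rad. This point sinks as the shaft is pressed.
- hob: Tabletop gas hob, fixed, 280 mm wide (y) and 200 mm deep (x), steel top 65 mm above the table; origin at the centre of its underside. The shaft's axis is at x -30, y +100 mm from it, its tip 88 mm above the table. The burner is at y -50 mm, its pan support reaches 101 mm above the table and 84 mm from the burner's centre.
- press (a joint): How far the shaft is pressed down, in m: 0 is out, 0.006 is the bottom stop. A spring pushes it back out: about 4 N to start it, 10 N at the stop.
- spindle (a joint): Angle of the shaft about its upright axis in rad, anticlockwise from above; at 0 its flat faces the hob's front (-x); stiff (0.08 N m), it stays where it is, stops at -1.6 and 1.6.
- tray: Fixed shallow aluminium tray, 150 x 150 mm, floor 3 mm thick, rim 14 mm high, in which the knob stands. Origin at the centre of its underside.
- star_cutter: Bystander: metal star-shaped cutter, 57 mm across, 22 mm high, loose; origin at the centre of its underside.
- mug: Bystander: white mug, 83 x 108 mm, 68 mm high, loose; origin at the centre of its underside.
There are look-alikes about, which are no part of the job. What is shaped like the knob but brown, purple or turquoise is not meant.

How it is judged:
On the way, in this order (a step that is already met when the one before it is completed fails the run):
1. the knob is lifted out of the tray in the fingers (z of knob_grip in the frame of tray above 0.06 m and contact force between the fingers and knob above 0.5 N), for 0.1 s.
2. the knob is home on the D-shaft and held pressed in for two seconds (z of knob_grip in the frame of shaft_tip below 0.0135 m and horizontal distance between knob_grip and shaft_tip below 0.003 m and angle between the x axis of knob_grip and the x axis of shaft_tip, either way round below 0.3 rad and angle between knob_grip's own z axis and vertical below 0.12 rad and value of joint press above 0.0035 m and contact force between the fingers and knob above 1 N), for 2 s.
At the end, for the whole second after the job is handed in: The knob is fully home on the D-shaft (underside within 2.5 mm of the collar, axes within 3 mm, pointer along the flat to 0.3 rad, tilted less than 0.12 rad) and the fingers still touch it with at least 1 N and hold the shaft pressed in by more than 3.5 mm of its 6 mm (all of step 2); the arm keeps its last pose, push and grip.
It fails at once if a bystander (star cutter or mug) is moved by more than 2 cm (distance of any of star_cutter, mug from where it was at the start of the episode above 0.02 m).
It also fails if it takes over 48 s, if anything falls off the work surface, if the arm or the gripper's body presses on something with over 40 N, if the wrist force passes 120 N, or if a joint passes its speed limit or range.

## Working session

There is one attempt and no reset: what is moved stays moved. The work goes in short steps, Python scripts to look and compute and a tool call to move; the robot and the scene stay as the last step left them, time stands still between calls to the robot, and variables do not carry over. Pictures are saved under pics/ and viewed, and the job is handed in when it is done.

Besides the shell and the picture viewer there is one more tool, called after "Emit:" by a JSON object that holds its "method" and its "body", one argument or row to a line. play_rows: Moves the arm, as the interface text tells. Its arguments: {"type":"object","properties":{"series":{"type":"array","items":{"type":"array","items":{"type":"number"}}},"grip_force":{"type":"number"}},"required":["series"]}

```bash
ls; mkdir -p pics; python3 - <<'E'
from rig import robot, eyes, ticket
import cv2
print(robot.get_obs(), robot.nose_length)
for n in ["scene","top","wrist"]:
    print(n, eyes.camera_params(n))
    cv2.imwrite(f"pics/{n}0.png", eyes.camera(n)[:,:,::-1])
E
```

```text
pics
{'time': 0.0, 'q': array([ 9.24502638e-01,  5.28480899e-01,  1.43389878e+00, -4.55793870e-05,
        1.18136314e+00, -1.78495493e-01]), 'joint_velocities': array([-0.00094437,  0.00030112,  0.0003662 , -0.00150331,  0.00099721,
        0.00040146]), 'joint_torque': array([-3.54104659e-04, -4.40038526e+01, -1.76595175e+01,  6.31593168e-02,
        5.79993508e-02, -1.25380025e-04]), 'position': array([0.28139708, 0.55731616, 0.24656363]), 'tool_rot': array([ 0.68855579, -0.16417267,  0.16359059, -0.68715091]), 'ft_force': array([ 0.19341644, -0.17861513, -0.61929318]), 'moment': array([ 0.03076211,  0.0091642 , -0.01859777]), 'grip_width': 0.08703876824062455} 0.025
scene {'K': array([[483.55893501,   0.        , 253.2265708 ],
       [  0.        , 483.55893501, 191.61107341],
       [  0.        ,   0.        ,   1.        ]]), 'rvec': array([ 2.27060556, -1.05970976,  0.38735604]), 'tvec': array([-0.41586241,  0.33217944,  0.81409011])}
top {'K': array([[357.85543703,   0.        , 255.38778052],
       [  0.        , 357.85543703, 192.12613345],
       [  0.        ,   0.        ,   1.        ]]), 'rvec': array([ 2.15243278, -2.19141154,  0.05689395]), 'tvec': array([-0.06581606,  0.54755476,  0.88847624])}
wrist {'K': array([[337.4002277 ,   0.        , 259.02028591],
       [  0.        , 337.4002277 , 192.26236813],
       [  0.        ,   0.        ,   1.        ]]), 'rvec': array([-2.47289939, -1.52116141, -0.20359558]), 'tvec': array([-0.62411955, -0.03197561,  0.38942525])}
```

View pics/scene0.png

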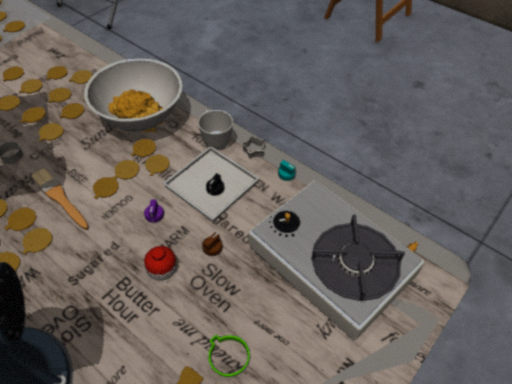

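View pics/top0.png

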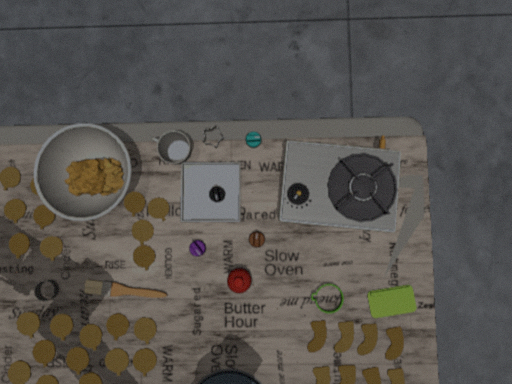

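View pics/wrist0.png

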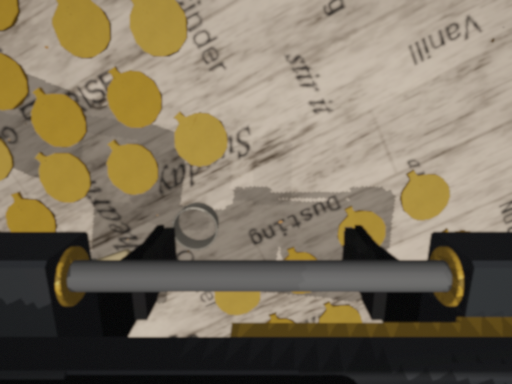

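```bash
cat > h.py <<'E'
import numpy as np, cv2
from rig import robot, eyes, ticket
def ray(n,uv,z,P=None):
    P=P or eyes.camera_params(n); R=cv2.Rodrigues(P["rvec"])[0]; t=P["tvec"]
    d=R.T@np.linalg.inv(P["K"])@np.array([uv[0],uv[1],1.]); c=-R.T@t
    return c+d*(z-c[2])/d[2]
def proj(n,X,P=None):
    P=P or eyes.camera_params(n)
    return cv2.projectPoints(np.array(X,float).reshape(-1,3),P["rvec"],P["tvec"],P["K"],None)[0][:,0]
E
python3 - <<'E'
import cv2
from h import *
a=cv2.imread("pics/top0.png"); s=cv2.imread("pics/scene0.png")
f=lambda im,x,y,w,h,k:cv2.resize(im[y:y+h,x:x+w],None,fx=k,fy=k,interpolation=cv2.INTER_CUBIC)
cv2.imwrite("pics/c1.png",f(a,175,125,240,120,3.3))
cv2.imwrite("pics/c2.png",np.hstack([f(a,195,172,44,44,9),f(a,276,172,44,44,9)]))
cv2.imwrite("pics/c3.png",np.hstack([f(s,190,160,50,50,8),f(s,262,195,50,50,8)]))
print(ray("top",(217,193),.03),ray("top",(298,194),.088))
E
```

```text
[0.54512753 0.02074527 0.03      ] [ 0.53485488 -0.1767681   0.088     ]
```

View pics/c1.png

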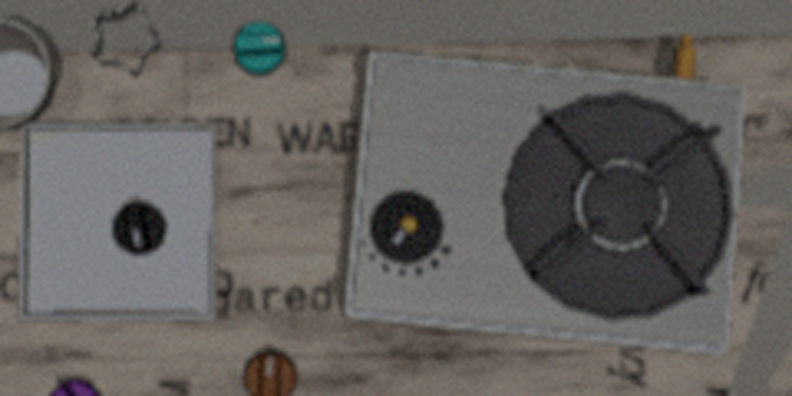

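View pics/c2.png

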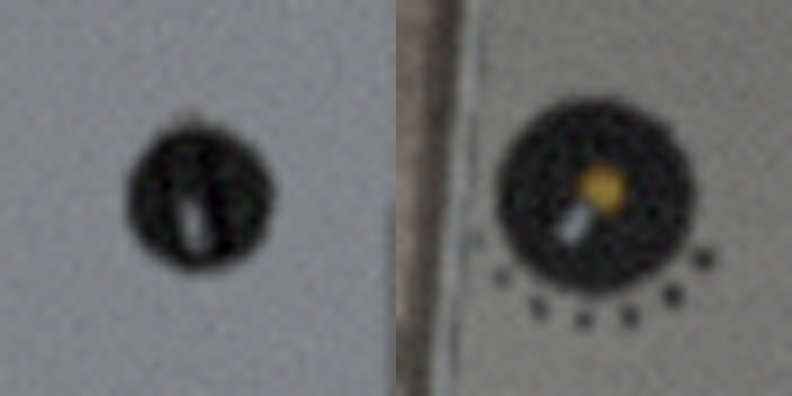

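View pics/c3.png

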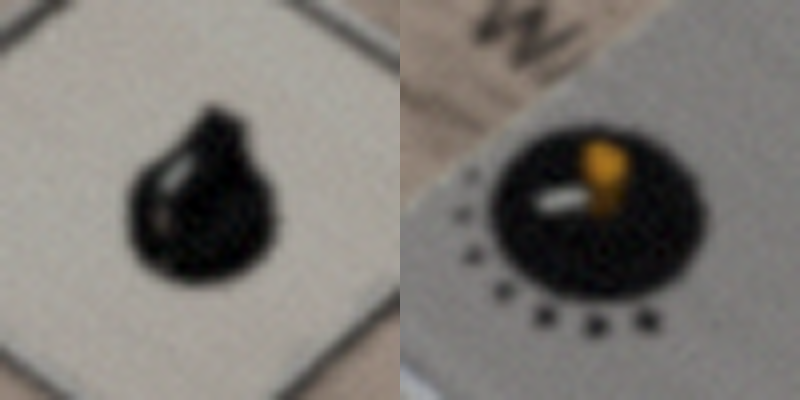

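```bash
python3 - <<'E'
from h import *
from scipy.spatial.transform import Rotation as Ro
o=robot.get_obs(); R=Ro.from_quat(o['tool_rot']); print(R.as_matrix().round(3))
P=eyes.camera_params("wrist"); Rc=cv2.Rodrigues(P["rvec"])[0]; c=-Rc.T@P["tvec"]
print("cam in tool",R.inv().apply(c-o['position']),"cam axes in tool\n",(R.as_matrix().T@Rc.T).round(3))
t=lambda u,v:(195+u/9-.44,172+v/9-.44); g=lambda u,v:(276+(u-396)/9-.44,172+v/9-.44)
print("shaft",ray("top",g(601,190),.088),"collar c",ray("top",g(596,195),.073))
a,b=ray("top",g(590,205),.074),ray("top",g(569,240),.074);d=b-a;print("ang",np.arctan2(d[1],d[0]))
a,b=ray("top",t(186,202),.037),ray("top",t(199,248),.037);d=b-a;print("knob ang",np.arctan2(d[1],d[0]))
print("skirt c",ray("top",t(200,197),.012))
for n,q in(("hobTL",(175+368/3.3,125+52/3.3)),("BL",(175+348/3.3,125+317/3.3)),("TR",(175+741/3.3,125+90/3.3))):print(n,ray("top",q,.065))
# scene
s=lambda u,v:(190+u/8-.44,160+v/8-.44); k=lambda u,v:(262+(u-400)/8-.44,195+v/8-.44)
print("scene shaft",ray("scene",k(606,157),.088)); a,b=ray("scene",k(585,198),.074),ray("scene",k(540,207),.074);d=b-a;print(np.arctan2(d[1],d[0]))
a,b=ray("scene",s(182,165),.037),ray("scene",s(165,190),.037);print(a,b)
E
```

```text
[[ 0.893 -0.001  0.451]
 [-0.451 -0.001  0.893]
 [-0.    -1.    -0.002]]
cam in tool [-0.07276633 -0.135607    0.00042418] cam axes in tool
 [[ 0.     0.964  0.267]
 [ 0.001 -0.267  0.964]
 [ 1.    -0.    -0.001]]
shaft [ 0.5379562  -0.17763728  0.088     ] collar c [ 0.53773189 -0.1777498   0.073     ]
ang 2.5793961253289663
knob ang -2.875428645263092
skirt c [0.54533637 0.0236588  0.012     ]
hobTL [ 0.66673125 -0.15450212  0.065     ]
BL [ 0.47231767 -0.13543849  0.065     ]
TR [ 0.63257247 -0.42552637  0.065     ]
scene shaft [ 0.54096439 -0.1759901   0.088     ]
2.509901377964168
[0.54013939 0.02520459 0.037     ] [0.53061378 0.02268238 0.037     ]
```

Emit:
{"method": "play_rows", "body": {
  "series": [
    [1,0.15,0,-0.1,0,0,0],
    [1,0.28,0,-0.19,0,0,0],
    [1,0.28,0,-0.19,0,0,0],
    [1,0.28,0,-0.19,0,0,0],
    [1,0.28,0,-0.19,0,0,0],
    [1,0.28,0,-0.19,0,0,0],
    [1,0.28,0,-0.19,0,0,0],
    [1,0.28,0,-0.19,0,0,0],
    [1,0.28,0,-0.19,0,0,0],
    [1,0.28,0,-0.19,0,0,0],
    [1,0.28,0,-0.19,0,0,0],
    [1,0.28,0,-0.19,0,0,0]
  ]
}}

```text
time: 1.15
position: [0.4717, 0.2152, 0.2474]
tool_rot: [0.688, -0.164, 0.164, -0.688]
ft_force: [0.4, 0.2, 0.2]
grip_width: 0.0871
```

Emit:
{"method": "play_rows", "body": {
  "series": [
    [1,0.28,0,-0.19,0,0,0],
    [1,0.28,0,-0.19,0,0,0],
    [1,0.28,0,-0.19,0,0,0],
    [1,0.28,0,-0.19,0,0,0],
    [1,0.28,0,-0.19,0,-0.033,0],
    [1,0.28,0.07,-0.19,0,-0.033,0],
    [1,0.0,0,0,0,-0.033,0],
    [1,0,0,0,0,-0.033,0],
    [1,0,0,0,0,-0.033,0],
    [1,0,0,0,0,-0.033,0],
    [1,0,0,0,0,-0.033,0],
    [1,0,0,0,0,0,0]
  ]
}}

```text
time: 2.15
position: [0.5726, 0.041, 0.2402]
tool_rot: [-0.701, -0.091, 0.092, 0.701]
ft_force: [-0.0, -0.2, -0.2]
grip_width: 0.0874
```

```bash
cat > look.py <<'E'
import sys
from h import *
from scipy.spatial.transform import Rotation as Ro
import pickle
n=sys.argv[1]
o=robot.get_obs(); P=eyes.camera_params("wrist"); im=eyes.camera("wrist")[:,:,::-1]
pickle.dump((o,P),open(f"pics/{n}.pkl","wb"))
cv2.imwrite(f"pics/{n}.png",im)
R=Ro.from_quat(o['tool_rot']).as_matrix()
print(o['time'],o['position'].round(4),"x",R[:,0].round(4),"z",R[:,2].round(4),"zang",np.arctan2(R[1,2],R[0,2]),o['ft_force'].round(2),o['grip_width'])
E
python3 look.py w1
```

```text
2.15 [0.5726 0.041  0.2402] x [ 9.665e-01  2.565e-01 -8.000e-04] z [-2.565e-01  9.665e-01  3.000e-04] zang 1.830213906547249 [-0.05 -0.16 -0.23] 0.0873607610696905
```

View pics/w1.png

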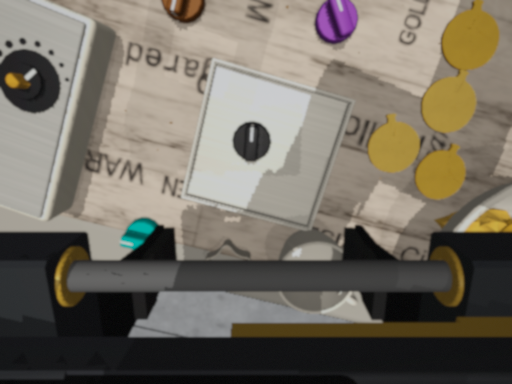

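```bash
python3 - <<'E'
import cv2,numpy as np
a=cv2.imread("pics/w1.png")
f=lambda im,x,y,w,h,k:cv2.resize(im[y:y+h,x:x+w],None,fx=k,fy=k,interpolation=cv2.INTER_CUBIC)
cv2.imwrite("pics/w1c.png",np.hstack([f(a,227,117,50,50,8),f(a,0,50,70,70,400/70)]))
E
```

```text
(no output)
```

View pics/w1c.png

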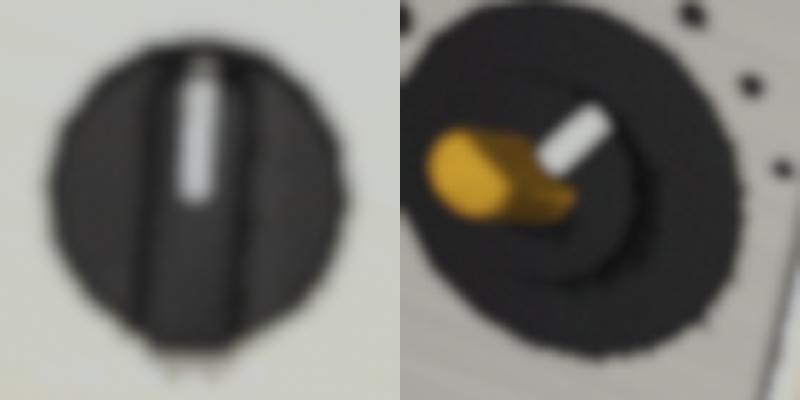

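```bash
python3 - <<'E'
from h import *
import pickle
o,P=pickle.load(open("pics/w1.pkl","rb"))
k=lambda u,v:(227+u/8-.44,117+v/8-.44); s=lambda u,v:((u-400)/400*70-.41,50+v/400*70-.41)
an=lambda a,b:np.arctan2(*(b-a)[1::-1])
r=lambda q,z:ray("",q,z,P)
print("skirt c",r(k(198,193),.013)); print("line",r(k(196,200),.037),r(k(201,80),.037),an(r(k(196,200),.037),r(k(201,80),.037)))
print("line on collar",an(r(s(550,165),.074),r(s(600,118),.074)),"flat edge", an(r(s(462,133),.088),r(s(508,188),.088))+np.pi/2)
print("shaft tip c", r(s(465,172),.088))
# model overlay of knob
yaw=-2.87;c=np.array([.5450,.0225,.003])
for dx,dy,z in[(-18,0,34),(18,0,34),(18,7,34),(18,-7,34),(-18,7,34),(-18,-7,34)]:
  X=c+[ (dx*np.cos(yaw)-dy*np.sin(yaw))/1e3,(dx*np.sin(yaw)+dy*np.cos(yaw))/1e3,z/1e3]
  p=proj("",X,P)[0]; print(dx,dy,((p-[227,117]+.44)*8).round(0))
E
```

```text
skirt c [0.54620132 0.02547184 0.013     ]
line [0.54422526 0.02524955 0.037     ] [0.52976221 0.02215175 0.037     ] -2.930593304107781
line on collar 2.4837321241033026 flat edge 2.433097118951357
shaft tip c [ 0.53945101 -0.17576606  0.088     ]
-18 0 [176. 343.]
18 0 [170.  54.]
18 7 [113.  55.]
18 -7 [227.  53.]
-18 7 [121. 343.]
-18 -7 [231. 342.]
```

Emit:
{"method": "play_rows", "body": {
  "series": [
    [1,-0.1,0.2,-0.028,0,0.014,0],
    [1,-0.1,0.3,-0.028,0,0,0],
    [1,-0.1,0.3,-0.027,0,0,0],
    [1,0,0.3,0,0,0,0],
    [1,0,0.2,0,0,0,0],
    [1,0,0,0,0,0,0],
    [1,0,0,0,0,0,0]
  ]
}}

```text
time: 2.78
position: [0.545, 0.0263, 0.1098]
tool_rot: [-0.703, -0.074, 0.076, 0.703]
ft_force: [-0.4, 0.1, -0.5]
grip_width: 0.0868
```

```bash
python3 look.py w2; python3 - <<'E'
import cv2
a=cv2.imread("pics/w2.png")[130:270,160:360]
cv2.imwrite("pics/w2c.png",cv2.resize(a,None,fx=4,fy=4,interpolation=cv2.INTER_CUBIC))
E
```

```text
2.7833 [0.545  0.0263 0.1098] x [ 0.9776  0.2106 -0.0024] z [-2.106e-01  9.776e-01  9.000e-04] zang 1.7830253085181311 [-0.36  0.12 -0.54] 0.08679654720427614
```

View pics/w2c.png

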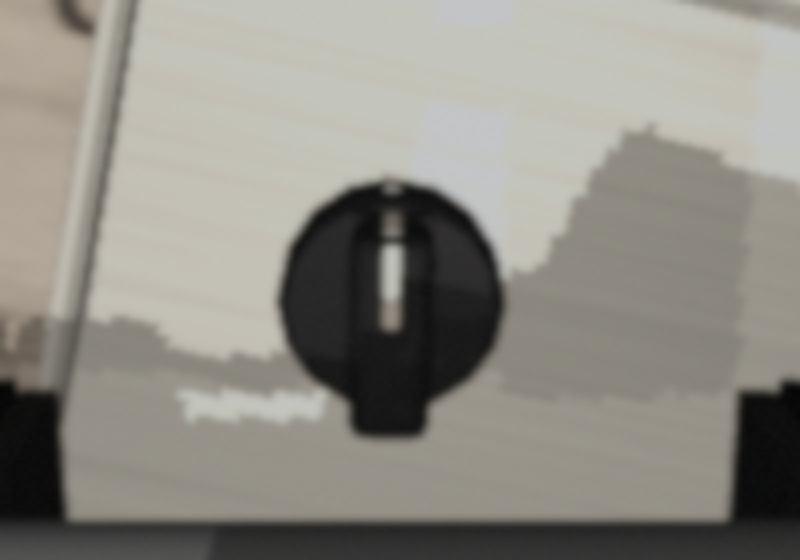

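```bash
python3 - <<'E'
from h import *
import pickle
from scipy.spatial.transform import Rotation as Ro
o,P=pickle.load(open("pics/w2.pkl","rb"))
R=Ro.from_quat(o['tool_rot'])
k=lambda u,v:(160+u/4-.38,130+v/4-.38)
for n,q,z in(("top mid",k(391,338),.037),("far end",k(391,242),.037),("near end",k(390,435),.037),("skirt",k(391,293),.013),("rim L",k(117,0),.014)):
  X=ray("",q,z,P);print(n,X.round(4),R.inv().apply(X-o['position']).round(4))
E
```

```text
top mid [0.545  0.0253 0.037 ] [-0.      0.0728 -0.001 ]
far end [0.5291 0.0219 0.037 ] [-0.0163  0.0728 -0.001 ]
near end [0.5617 0.0287 0.037 ] [ 0.017   0.0728 -0.0012]
skirt [0.5447 0.0251 0.013 ] [-0.0003  0.0968 -0.0011]
rim L [ 0.5034 -0.0311  0.014 ] [-0.0525  0.0959 -0.0474]
```

Emit:
{"method": "play_rows", "body": {
  "series": [
    [1,0,0.15,-0.01,0,0,0],
    [1,0,0.2,0,0,0,0],
    [1,0,0.2,0,0,0,0],
    [1,0,0.1,0,0,0,0],
    [1,0,0,0,0,0,0],
    [0,0,0,0,0,0,0],
    [0,0,0,0,0,0,0],
    [0,0,0,0,0,0,0],
    [0,0,0,0,0,0,0],
    [0,0,0,0,0,0,0],
    [0,0,0,0,0,0,0],
    [0,0,0,0,0,0,0]
  ],
  "grip_force": 30
}}

```text
time: 3.83
position: [0.5459, 0.0252, 0.0458]
tool_rot: [0.703, 0.076, -0.075, -0.703]
ft_force: [0.7, -0.2, -0.3]
grip_width: 0.0478
```

Emit:
{"method": "play_rows", "body": {
  "series": [
    [0,0,0,0,0,0,0],
    [0,0,0,0,0,0,0]
  ]
}}

```text
time: 4.0
position: [0.5457, 0.0252, 0.0455]
tool_rot: [-0.703, -0.075, 0.076, 0.703]
ft_force: [-0.3, -1.1, -0.0]
grip_width: 0.035
```

```bash
python3 look.py w3
```

```text
4.0 [0.5457 0.0252 0.0455] x [ 9.772e-01  2.123e-01 -1.000e-04] z [-0.2123  0.9772  0.    ] zang 1.7847247540358233 [-0.27 -1.08 -0.05] 0.03504010319949298
```

View pics/w3.png

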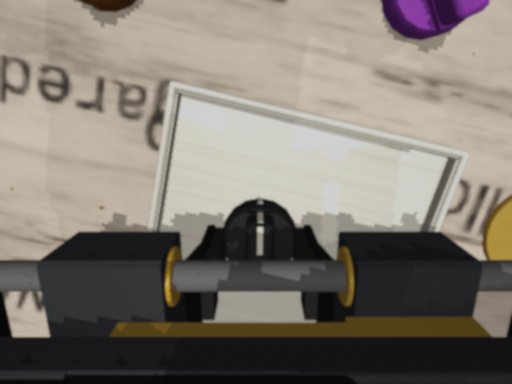

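Emit:
{"method": "play_rows", "body": {
  "series": [
    [0,0,0,0,0,0,0],
    [0,0,0,0,0,0,0],
    [0,0,0,0,0,0,0],
    [0,0,0,0,0,0,0],
    [0,0,0,0,0,0,0],
    [0,0,0,0,0,0,0]
  ]
}}

```text
time: 4.55
position: [0.5457, 0.0252, 0.0455]
tool_rot: [-0.703, -0.075, 0.076, 0.703]
ft_force: [-0.8, -0.2, -0.5]
grip_width: 0.0136
```

```bash
python3 look.py w4
```

```text
4.55 [0.5457 0.0252 0.0455] x [ 9.772e-01  2.123e-01 -1.000e-04] z [-0.2123  0.9772  0.    ] zang 1.784730847547631 [-0.76 -0.2  -0.5 ] 0.013590070710862741
```

View pics/w4.png

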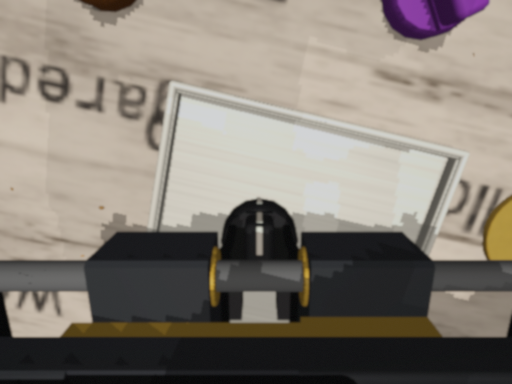

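Emit:
{"method": "play_rows", "body": {
  "series": [
    [0,0,-0.1,0,0,0,0],
    [0,0,-0.2,0,0,0,0],
    [0,0,-0.25,0,0,0,0],
    [0,0,-0.25,0,0,0,0],
    [0,0,-0.2,0,0,0,0],
    [0,0,-0.15,0,0,0,0],
    [0,-0.02,0,-0.15,0,0,0],
    [0,-0.02,0,-0.25,0,0,0],
    [0,-0.03,0,-0.3,0,0,0],
    [0,-0.03,0,-0.3,0,0,0],
    [0,-0.02,0,-0.3,0,0,0],
    [0,-0.02,0,-0.3,0,0,0]
  ]
}}

```text
time: 5.6
position: [0.5659, -0.1353, 0.1614]
tool_rot: [0.703, 0.076, -0.075, -0.703]
ft_force: [0.3, 0.2, 0.2]
grip_width: 0.0133
```

Emit:
{"method": "play_rows", "body": {
  "series": [
    [0,-0.02,0,-0.3,0,0,0],
    [0,-0.01,0,-0.25,0,0,0],
    [0,0,0,-0.18,0,0,0],
    [0,0,0,0,0,0.031,0],
    [0,0,0,0,0,0.031,0],
    [0,0,0,0,0,0.031,0],
    [0,0,0,0,0,0.031,0],
    [0,0,0,0,0,0.031,0],
    [0,0,0,0,0,0.031,0],
    [0,0,0,0,0,0.031,0],
    [0,0,0,0,0,0.031,0],
    [0,0,0,0,0,0.031,0]
  ]
}}

```text
time: 6.6
position: [0.5784, -0.2055, 0.161]
tool_rot: [-0.668, 0.232, -0.231, 0.668]
ft_force: [-0.0, -0.9, -1.0]
grip_width: 0.0138
```

Emit:
{"method": "play_rows", "body": {
  "series": [
    [0,0,0,0,0,0,0],
    [0,0,0,0,0,0,0],
    [0,0,0,0,0,0,0]
  ]
}}

```text
time: 6.85
position: [0.5785, -0.2058, 0.1608]
tool_rot: [-0.669, 0.229, -0.229, 0.669]
ft_force: [-0.3, -0.2, -0.3]
grip_width: 0.0138
```

```bash
python3 look.py w5; python3 - <<'E'
import cv2
from rig import eyes
for n in("top","scene"): cv2.imwrite(f"pics/{n}5.png",eyes.camera(n)[:,:,::-1])
a=cv2.imread("pics/w5.png")[110:260,160:360]
cv2.imwrite("pics/w5c.png",cv2.resize(a,None,fx=4,fy=4,interpolation=cv2.INTER_CUBIC))
E
```

```text
6.85 [ 0.5785 -0.2058  0.1608] x [ 7.899e-01 -6.133e-01 -1.000e-04] z [0.6133 0.7899 0.    ] zang 0.9105925620233016 [-0.32 -0.19 -0.31] 0.013752255901544146
```

View pics/w5.png

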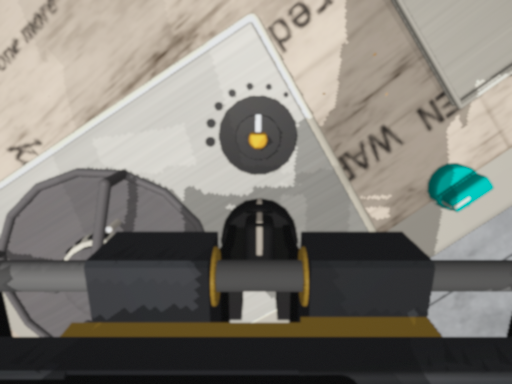

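View pics/w5c.png

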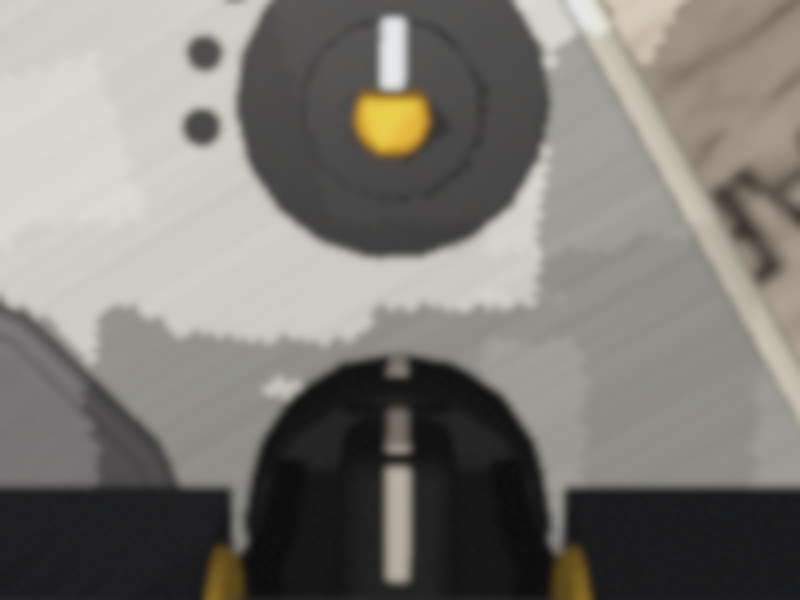

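```bash
python3 - <<'E'
from h import *
import pickle
from scipy.spatial.transform import Rotation as Ro
o,P=pickle.load(open("pics/w5.pkl","rb"))
R=Ro.from_quat(o['tool_rot'])
k=lambda u,v:(160+u/4-.38,110+v/4-.38)
T=lambda X:R.inv().apply(X-o['position']).round(4)
def s(n,q,z):
  X=ray("",q,z,P);print(n,X.round(4),T(X))
s("tip c",k(391.5,118.5),.0865); s("tip bottom",k(391.5,157),.0865); s("tip L",k(352,118),.0865);s("tip R",k(432,118),.0865);s("flat",k(391,94),.088)
s("collar c",k(395,109),.074);s("collar L",k(303,109),.074);s("collar R",k(487,109),.074);s("collar bot",k(395,200),.074);s("collar top",k(395,18),.074)
s("line base",k(393,90),.074);s("line end",k(394,15),.074)
zu=o['position'][2]-.0425
s("knob far edge",k(396,355),zu); s("skirtL",k(248,520),zu+.014);s("skirtR",k(548,520),zu+.014)
s("bar end",k(397,458),zu+.034); s("bar line near",k(398,580),zu+.034)
E
```

```text
tip c [ 0.5398 -0.1764  0.0865] [-0.0487  0.0743 -0.0006]
tip bottom [ 0.5445 -0.1801  0.0865] [-0.0427  0.0743 -0.0006]
tip L [ 0.5359 -0.1812  0.0865] [-0.0487  0.0743 -0.0067]
tip R [ 0.5435 -0.1714  0.0865] [-0.0487  0.0743  0.0057]
flat [ 0.5366 -0.1741  0.088 ] [-0.0526  0.0728 -0.0006]
collar c [ 0.54   -0.1759  0.074 ] [-0.0488  0.0868 -0.0001]
collar L [ 0.5307 -0.1878  0.074 ] [-0.0488  0.0868 -0.0151]
collar R [ 0.5492 -0.1641  0.074 ] [-0.0488  0.0868  0.015 ]
collar bot [ 0.5519 -0.1852  0.074 ] [-0.0337  0.0868 -0.0001]
collar top [ 0.5285 -0.167   0.074 ] [-0.0633  0.0868 -0.    ]
line base [ 0.5374 -0.1743  0.074 ] [-0.0518  0.0868 -0.0004]
line end [ 0.5281 -0.1669  0.074 ] [-0.0637  0.0868 -0.0002]
knob far edge [ 0.5629 -0.1935  0.1183] [-0.0199  0.0425  0.0002]
skirtL [ 0.5655 -0.2201  0.1323] [-0.0015  0.0285 -0.0193]
skirtR [ 0.5897 -0.189   0.1323] [-0.0015  0.0285  0.0201]
bar end [ 0.5647 -0.1946  0.1523] [-0.0178  0.0085  0.0003]
bar line near [ 0.5767 -0.2039  0.1523] [-0.0026  0.0085  0.0004]
```

```bash
python3 - <<'E'
import cv2,numpy as np
a=cv2.imread("pics/w4.png")[180:270,210:310];b=cv2.imread("pics/w5.png")[180:270,210:310]
cv2.imwrite("pics/k45.png",np.hstack([cv2.resize(x,None,fx=4,fy=4,interpolation=cv2.INTER_CUBIC) for x in(a,b)]))
E
```

```text
(no output)
```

View pics/k45.png

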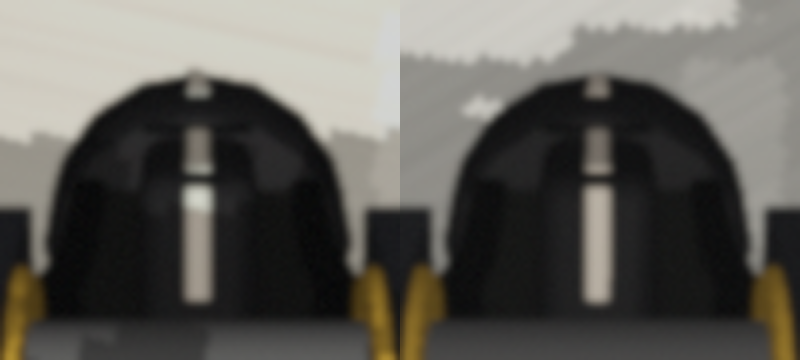

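View pics/scene5.png

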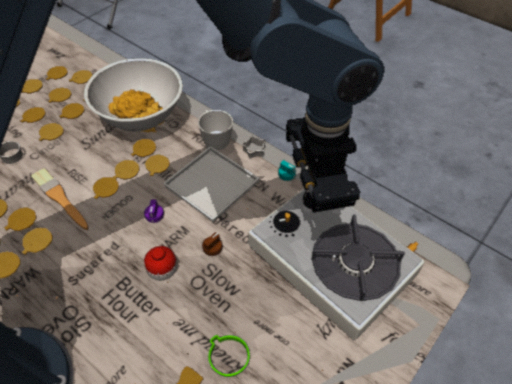

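Emit:
{"method": "play_rows", "body": {
  "series": [
    [0,-0.09,0,-0.005,0,0,0],
    [0,-0.15,0,0,0,0,0],
    [0,-0.15,0,0,0,0,0],
    [0,-0.1,0,0,0,0,0],
    [0,0,0.1,0,0,0,0],
    [0,0,0.1,0,0,0,0],
    [0,0,0.06,0,0,0,0],
    [0,0,0,0,0,0,0],
    [0,0,0,0,0,0,0]
  ],
  "grip_force": 40
}}

```text
time: 7.75
position: [0.5398, -0.1766, 0.1335]
tool_rot: [-0.669, 0.23, -0.23, 0.669]
ft_force: [0.7, -1.1, -0.7]
grip_width: 0.014
```

```bash
python3 look.py w6; python3 - <<'E'
import cv2,numpy as np
from rig import eyes
for n in("top","scene"): cv2.imwrite(f"pics/{n}6.png",eyes.camera(n)[:,:,::-1])
a=cv2.imread("pics/w6.png")[150:260,160:360]
s=cv2.imread("pics/scene6.png")[170:280,230:330]
cv2.imwrite("pics/w6c.png",np.hstack([cv2.resize(x,None,fx=2.6,fy=2.6,interpolation=cv2.INTER_CUBIC) for x in (a,s)]))
E
```

```text
7.75 [ 0.5398 -0.1766  0.1335] x [ 0.7883 -0.6153 -0.0011] z [ 6.153e-01  7.883e-01 -2.000e-04] zang 0.9080087074894148 [ 0.74 -1.07 -0.68] 0.01395318799844769
```

View pics/w6c.png

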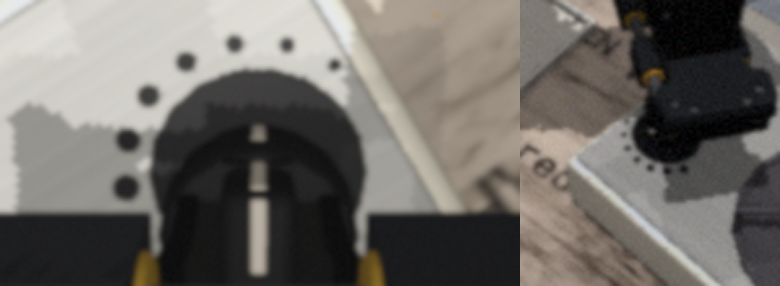

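Emit:
{"method": "play_rows", "body": {
  "series": [
    [0,0,0.02,0,0,0,0],
    [0,0,0.02,0,0,0,0],
    [0,0,0.02,0,0,0,0],
    [0,0,0,0,0,0,0]
  ]
}}

```text
time: 8.23
position: [0.5394, -0.1762, 0.1282]
tool_rot: [-0.669, 0.23, -0.23, 0.669]
ft_force: [-0.1, -0.8, -0.1]
grip_width: 0.0139
```

```bash
python3 -c "
from h import *
o=robot.get_obs();print(o['time'],o['position'].round(4),o['ft_force'].round(2),o['moment'].round(3),o['grip_width'])"
```

```text
8.2333 [ 0.5394 -0.1762  0.1282] [-0.06 -0.84 -0.08] [0.001 0.006 0.001] 0.013939291715246119
```

Emit:
{"method": "play_rows", "body": {
  "series": [
    [0,0,0.02,0,0,0,0],
    [0,0,0.02,0,0,0,0],
    [0,0,0.02,0,0,0,0],
    [0,0,0.02,0,0,0,0],
    [0,0,0,0,0,0,0]
  ]
}}

```text
time: 8.65
position: [0.5394, -0.1762, 0.1201]
tool_rot: [-0.669, 0.23, -0.23, 0.669]
ft_force: [-1.0, -0.8, -0.6]
grip_width: 0.0139
```

Emit:
{"method": "play_rows", "body": {
  "series": [
    [0,0,0.015,0,0,0,0],
    [0,0,0.015,0,0,0,0],
    [0,0,0.015,0,0,0,0],
    [0,0,0.015,0,0,0,0],
    [0,0,0,0,0,0,0]
  ]
}}

```text
time: 9.07
position: [0.5397, -0.1764, 0.1148]
tool_rot: [0.669, -0.23, 0.23, -0.669]
ft_force: [-0.5, 0.6, 4.2]
grip_width: 0.0134
```

Emit:
{"method": "play_rows", "body": {
  "series": [
    [0,0,0.015,0,0,0,0],
    [0,0,0.015,0,0,0,0],
    [0,0,0.01,0,0,0,0],
    [0,0,0,0,0,0,0],
    [0,0,0,0,0,0,0]
  ]
}}

```text
time: 9.48
position: [0.5397, -0.1764, 0.1113]
tool_rot: [0.669, -0.23, 0.23, -0.669]
ft_force: [-1.7, 1.3, 7.5]
grip_width: 0.0133
```

Emit:
{"method": "play_rows", "body": {
  "series": [
    [0,0,0.01,0,0,0,0],
    [0,0,0.01,0,0,0,0],
    [0,0,0,0,0,0,0],
    [0,0,0,0,0,0,0]
  ]
}}

```text
time: 9.82
position: [0.5398, -0.1764, 0.1103]
tool_rot: [0.669, -0.23, 0.23, -0.669]
ft_force: [-2.7, 1.1, 14.0]
grip_width: 0.0134
```

Emit:
{"method": "play_rows", "body": {
  "series": [
    [0,0,0,0,0,0,0],
    [0,0,0,0,0,0,0],
    [0,0,0,0,0,0,0],
    [0,0,0,0,0,0,0],
    [0,0,0,0,0,0,0],
    [0,0,0,0,0,0,0],
    [0,0,0,0,0,0,0],
    [0,0,0,0,0,0,0],
    [0,0,0,0,0,0,0],
    [0,0,0,0,0,0,0],
    [0,0,0,0,0,0,0],
    [0,0,0,0,0,0,0]
  ]
}}

```text
time: 10.82
position: [0.5398, -0.1764, 0.1103]
tool_rot: [0.669, -0.23, 0.23, -0.669]
ft_force: [-3.0, 0.9, 13.2]
grip_width: 0.0136
```

```bash
python3 look.py w7; python3 - <<'E'
import cv2,numpy as np
from rig import eyes
cv2.imwrite("pics/scene7.png",eyes.camera("scene")[:,:,::-1])
a=cv2.imread("pics/w7.png")[150:260,160:360]
s=cv2.imread("pics/scene7.png")[170:280,230:330]
cv2.imwrite("pics/w7c.png",np.hstack([cv2.resize(x,None,fx=2.6,fy=2.6,interpolation=cv2.INTER_CUBIC) for x in (a,s)]))
b=cv2.imread("pics/w5.png")[180:270,210:310];a=cv2.imread("pics/w7.png")[180:270,210:310]
cv2.imwrite("pics/k57.png",np.hstack([cv2.resize(x,None,fx=4,fy=4,interpolation=cv2.INTER_CUBIC) for x in(b,a)]))
E
```

```text
10.8167 [ 0.5398 -0.1764  0.1103] x [ 0.7886 -0.615   0.0011] z [0.615  0.7886 0.    ] zang 0.9084511688831572 [-3.02  0.89 13.22] 0.013566456586553735
```

View pics/w7c.png

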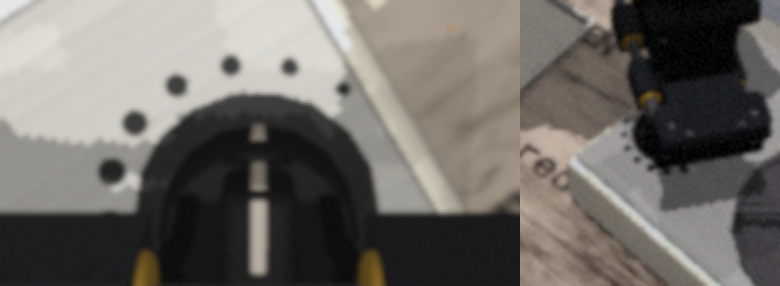

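View pics/k57.png

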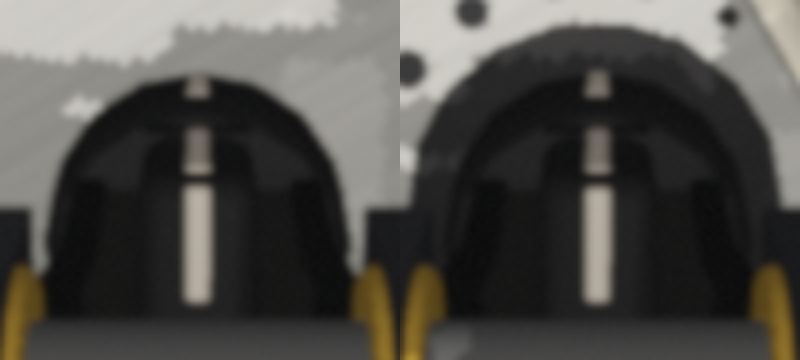

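Emit:
{"method": "play_rows", "body": {
  "series": [
    [0,0,0,0,0,0,0],
    [0,0,0,0,0,0,0],
    [0,0,0,0,0,0,0],
    [0,0,0,0,0,0,0],
    [0,0,0,0,0,0,0],
    [0,0,0,0,0,0,0],
    [0,0,0,0,0,0,0],
    [0,0,0,0,0,0,0],
    [0,0,0,0,0,0,0],
    [0,0,0,0,0,0,0],
    [0,0,0,0,0,0,0],
    [0,0,0,0,0,0,0]
  ]
}}

```text
time: 11.92
position: [0.5398, -0.1764, 0.1103]
tool_rot: [0.669, -0.23, 0.23, -0.669]
ft_force: [-1.8, 1.3, 13.2]
grip_width: 0.0138
```

Emit:
{"method": "play_rows", "body": {
  "series": [
    [0,0,0,0,0,0,0],
    [0,0,0,0,0,0,0],
    [0,0,0,0,0,0,0],
    [0,0,0,0,0,0,0],
    [0,0,0,0,0,0,0],
    [0,0,0,0,0,0,0],
    [0,0,0,0,0,0,0],
    [0,0,0,0,0,0,0],
    [0,0,0,0,0,0,0],
    [0,0,0,0,0,0,0],
    [0,0,0,0,0,0,0],
    [0,0,0,0,0,0,0]
  ]
}}

```text
time: 12.92
position: [0.5398, -0.1764, 0.1103]
tool_rot: [0.669, -0.23, 0.23, -0.669]
ft_force: [-3.6, 1.1, 12.9]
grip_width: 0.0141
```

Emit:
{"method": "play_rows", "body": {
  "series": [
    [0,0,0,0,0,0,0],
    [0,0,0,0,0,0,0],
    [0,0,0,0,0,0,0],
    [0,0,0,0,0,0,0],
    [0,0,0,0,0,0,0],
    [0,0,0,0,0,0,0],
    [0,0,0,0,0,0,0],
    [0,0,0,0,0,0,0],
    [0,0,0,0,0,0,0],
    [0,0,0,0,0,0,0],
    [0,0,0,0,0,0,0],
    [0,0,0,0,0,0,0]
  ]
}}

```text
time: 13.92
position: [0.5398, -0.1764, 0.1103]
tool_rot: [0.669, -0.23, 0.23, -0.669]
ft_force: [-2.9, 1.5, 14.1]
grip_width: 0.0137
```

```bash
python3 -c "
from h import *
o=robot.get_obs();print(o['time'],o['position'].round(4),o['ft_force'].round(2),o['grip_width']);ticket.hand_in()"
```

```text
13.9167 [ 0.5398 -0.1764  0.1103] [-2.95  1.48 14.13] 0.013667718053834455
the job is handed in; nothing more can be done
```

I gripped the black knob across its bar and lifted it out of the tray. I turned it about 50° clockwise to match the shaft's flat and pushed it home. It then stayed pressed in for about 4 s, and I handed the job in at 13.9 s with the knob still gripped and pressed.

- **Fit:** the knob slid onto the shaft with no measurable resistance. The spring was first felt at about the expected height. At the end the underside works out about 6 mm below the unpressed collar height.
- **Press:** the upward force held steady at 13–14 N, above the 10 N the spring gives at its stop. The shaft was therefore at or near its bottom stop.
- **Grip:** the grip was set to 40 N and the fingers stayed about 14 mm apart. The wrist pictures before and after pressing show no slip in the fingers.
- **Alignment:** the pointer lined up with the collar's white line to about 0.02 rad just before I pushed it on.
- **Disagreements:** the cameras' estimates of the shaft's position differed by up to about 3 mm. I used the close wrist view. A sideways force of about 3 N remained while pressing.
- **Bystanders:** the arm never went near the star cutter or the mug, but I did not measure their positions again at the end.

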